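Clamp a transformer in the cam fixture

TASK

Slide the mains transformer along the bed of the clamping fixture, in between the jaws, until it is right back against the end stop. Then swing the cam lever round until the cam's high point bears squarely on the sprung jaw, so that the transformer is gripped square and tight, and let go of the lever. Keep the transformer standing on the bed and leave the other things on the bench where they are.

Things in the scene. Friction and masses are not known exactly. Their poses are not given: they have to be found in the camera images.
- fixture: clamping fixture, screwed down: aluminium bed plate 180 x 211 mm, top 15 mm above the bench. Origin on the bench; x runs along the bed from the open mouth to the end stop, y from the fixed jaw to the cam, z up. In mm: plate x -115 to 65, y -65 to 146. Home for the transformer: centre at x 7 (cover touching the end stop), y -5 once clamped. Open jaws are 82.5 mm apart, beside its core only.
- end_stop (a point): on the face of the end stop, a dark steel bar across the bed (fixture x 45; bar spans y -60 to 22, top 55 mm above the bench); the point is at fixture y -5, 47 mm above the bench; axes as the fixture's
- cam_axis (a point): the upright pivot axis of the pear-shaped cam (fixture x 7, y 98.5), 73 mm above the bench, axes as the fixture's. The cam (base radius 20 mm, nose 36 mm from the axis) lies 24 to 44 mm above the bench, its nose at right angles to the lever, pointing at the jaw (-y) when the lever points along -x
- cam (a joint): angle of the steel cam and lever about its pivot, rad: 0 wide open, growing as the lever swings anticlockwise seen from above. At 1.90 the high point bears squarely on the jaw and the lever points along the fixture's -x; past it the cam drops off (limit 2.6). Starts at 0.05 to 0.55, touches the jaw at 0.6, lifts it 16 mm, squeezes from 1.3. 3 to 8 N at the lever swings it; friction holds it.
- lever_knob (a point): centre of the black ball knob (32 mm) on the lever's end, 112 mm from the pivot, 80 mm above the bench. The lever is a bare round steel bar 12 mm thick, rising from the hub (15 mm radius); 75 mm from the pivot its middle is 71 mm above the bench, with free space below it down to 45 mm and all round its swing. Push it sideways.
- pad: rubber pad of the sprung jaw, facing the fixed jaw, 40 mm wide (bevelled at the mouth end), 36 high, 10 thick, on stiff springs (3.5 N per mm, up to 7 mm); origin below its face, at bench level (fixture x 7, y 42.5 when open); y points to the cam. Behind it the jaw, a steel plate 112 mm wide with two sprung guide rods, is pushed by the cam
- transformer: mains transformer standing loose on the bed before the jaws, 76 mm long (x), 70 wide, 64 high (tag board to 75), about 0.8 kg. Origin under its centre. Middle 36 mm: steel core; each end a grey steel cover 20 deep, 60 wide, 6 to 58 mm above the bed, with a flat end face to push on. Starts 50 to 75 mm short of home, up to 3 mm off the jaws' middle line (fixture y 1), yaw within 0.1 rad
- transformer_mid (a point): the transformer's centre, 32 mm above its underside (47 mm above the bench when it stands on the bed); axes as the transformer's
- solder_spool: bystander: steel solder reel, 64 mm across and 50 mm high, standing beyond the end stop; origin under its centre
- capacitor: bystander: black can capacitor, 35 mm across and 65 mm high, standing beyond the fixture; origin under its centre
- screwdriver: bystander: screwdriver 180 mm long lying beside the fixed jaw; origin under its middle
- multimeter: bystander: grey hand multimeter 85 x 175 x 46 mm lying at the left of the bench; origin under its centre
- flux_bottle: bystander: white bottle 42 mm across and 95 mm high at the left far side; origin under its centre
- heatsink: bystander: finned aluminium heat sink 100 x 60 x 35 mm at the right, towards the robot; origin under its centre
- bare_transformer: bystander: bare brown transformer 110 x 72 x 66 mm on the black rubber grid mat at the right; origin under its centre
- fixed_jaw (a point): middle of the gripping face of the fixed jaw, a dark steel block (fixture x -18 to 45, y -60 to -40, top 65 mm above the bench; the face is at y -40, bevelled back at the mouth end); axes as the fixture's

How it is judged (in metres and radians):
On the way:
1. the transformer has been slid home: within 4 mm of the end stop, with the jaws still open (x of transformer_mid in the frame of end_stop above -0.042 m and value of joint cam below 1.3 rad), for 0.2 s.
At the end, for the whole second after the job is handed in: The cam stands within 0.2 rad of its high point (joint 1.70 to 2.10), the pad presses the transformer with more than 6 N, and the transformer is at rest flat on the bed, within 5 mm of the end stop, against the fixed jaw within 4 mm and square to it within 0.06 rad (value of joint cam between 1.7 and 2.1 rad and contact force between pad and transformer above 6 N and x of transformer_mid in the frame of end_stop above -0.043 m and y of transformer_mid in the frame of fixture between -0.009 and -0.001 m and z of transformer_mid in the frame of fixture below 0.051 m and angle between the x axis of transformer and the x axis of fixture, either way round below 0.06 rad and linear speed of transformer below 0.02 m/s); the robot touches nothing.
It fails at once if the transformer is tipped more than 0.25 rad (angle between transformer's own z axis and vertical above 0.25 rad).
It fails at once if the transformer is lifted more than 15 mm off the bed (z of transformer_mid in the frame of fixture above 0.062 m).
It fails at once if another thing on the bench is moved more than 30 mm (distance of any of solder_spool, capacitor, screwdriver, multimeter, flux_bottle, heatsink, bare_transformer from where it was at the start of the episode above 0.03 m).
It also fails if it takes over 61 s, if anything falls off the work surface, if the arm or the gripper's body presses on something with over 40 N, if the wrist force passes 120 N, or if a joint passes its speed limit or range.

ROBOT

A 7-joint arm with a two-finger parallel gripper is mounted at the origin on the work surface. World frame = base frame: x ahead of the robot, y to its left, z up, the work surface at z = 0. Lengths are in mm, angles in rad, forces in N, time in s.
With the tool pointing down it reaches from about 400 to 925 mm from the base axis. Payload 5.6 kg.
Tool frame: the origin (TCP) lies at the very end of the fingers, on their centre line; the grasp point (between the pads) lies 19 mm behind it; z points along the fingers, y is the direction in which the jaws open and shut (so a half turn about z gives the same grasp; the last joint's range is limited). The gripper opens to 85 mm and grips with 20 to 120 N. Pads are 22 mm wide; open, the fingers measure 114 mm over their backs; the gripper's body (76 mm by 85 mm) begins 54 mm behind the grasp point. The pads swing forward as they close: fully open they stand 13 mm farther back than shut.
Start: joints at [1.233, 0.468, -0.012, 1.603, 0.006, 1.071, -0.056], TCP at [188.815, -621.978, 231.29] pointing down, gripper open.
Joint ranges: [-2.53, 2.53], [-0.31, 2.02], [-1.57, 1.55], [0.28, 2.44], [-1.29, 4.43], [0.15, 1.84], [-2.92, 2.92]. Speed limits (rad/s): [2.57, 2.57, 3.14, 3.14, 3.14, 3.14, 3.14].

INTERFACE

Orientations are given as a unit quaternion [w, x, y, z].
In Python, from plant import * gives the robot as it stands. The module is installed in compiled form; this text tells all that it offers.
- The arm moves only by the tool jog_arm, never from a script. Its argument "series" is a list of rows, each a list of 5 numbers: the shift along the tool's x, y, z in units of 30 mm (1.0 is 30 mm), then the turn about the tool's z in units of 6 degrees (1.0 is 6 degrees), then the gripper command: -1 is shut, 1 is fully open, values between are in proportion. In form: [[dx, dy, dz, yaw, fingers], ...]. A call has 1 to 20 rows; each row is the pose to reach, as a shift and turn from the pose commanded when the call began, along the tool's axes at that moment; what a row does not reach only later rows make up. A row lasts 1/8 s, in which the tool goes at most 62.5 mm and 10.7 degrees, less where a joint would pass 70% of its speed; a pose out of reach is approached as far as the arm can. A call with a gripper value outside its range is refused whole. The fingers move at their own pace and stop on an object; "newtons" is the grip in N (left out, the last holds). Time passes only in rows, so rows that repeat a pose let the fingers close. It gives the time, the measured TCP pose, the force and the opening at its end, in the units of the state.
- observe(): the state, without advancing time (a new reading comes with each control period).
- camera(name): name is "scene" or "top" or "wrist"; returns (picture, depth): 400x640x3 uint8, red, green, blue; 400x640 float32, mm along the optical axis (not along the pixel's ray), 0 where there is no reading.
- camera_model(name): a dict with "mtx" (3x3 intrinsics, pixels), "R" (3x3) and "t" (3): a world point X has camera coordinates R X + t; the wrist camera has in their place "hand_eye" (4x4, takes a point from camera to tool coordinates, whose origin is the TCP and whose axes are the flange's). Camera axes: x right, y down, z forward; pixel columns grow to the right and rows downward; lengths in mm; the calibration is good to about 2 mm. A picture is of the moment at which its call begins: read the wrist's pose just before it. camera_model takes no time and is no camera call.
- job_done(): hands the job in, once; it reports no verdict.
The state is a dict: "t": time; "qpos": joint angles; "joint_velocities": joint speeds; "joint_efforts": joint torques, N m; "eef_pos": TCP position; "eef_rot": TCP orientation; "wrist_force": force on the tool from outside, world axes, zero at the start; "moment": the same for the moment, N m; "grip_width": finger opening in mm.
Only numpy, scipy, OpenCV 4.12 (cv2) and the standard library are available. Lean on these libraries where they do the work, as an engineer would, in place of code of your own. Each camera call takes 0.05 s, during which the arm holds its last target. There are 200 camera calls.

## Working session

There is one attempt and no reset: what is moved stays moved. The work goes in short steps, Python scripts to look and compute and a tool call to move; the robot and the scene stay as the last step left them, time stands still between calls to the robot, and variables do not carry over. Pictures are saved under pics/ and viewed, about 8 in all and at most 12, crops included, and the job is handed in when it is done.

Besides the shell and the picture viewer there is one more tool, called after ">>>" by a JSON object that holds its "fn" and its "kwargs", one argument or row to a line. jog_arm: Moves the arm, as the interface text tells. Its arguments: {"type":"object","properties":{"series":{"type":"array"},"newtons":{"type":"number"}},"required":["series"]}

```bash
mkdir -p pics; python3 - <<'E'
from plant import *
import cv2,numpy as np
s=observe();print(s['t'],s['eef_pos'],s['eef_rot'],s['grip_width'],s['wrist_force'])
for n in ['top','scene']:
    p,d=camera(n);cv2.imwrite(f'pics/{n}0.png',p[:,:,::-1]);np.save(f'{n}0.npy',d)
    m=camera_model(n);print(n,m)
print(camera_model('wrist'))
E
```

```text
0.0 [ 188.6199834  -621.45501001  230.31757656] [-8.75958057e-04  9.89161987e-01  1.46825613e-01 -1.88856951e-04] 85.14814337624544 [ 0.8014952  -0.80803893 -0.06033095]
top {'mtx': array([[389.29732582,   0.        , 323.55615214],
       [  0.        , 389.29732582, 194.21632944],
       [  0.        ,   0.        ,   1.        ]]), 'R': array([[ 0.01680969, -0.99965347,  0.02025758],
       [-0.9914799 , -0.01928283, -0.12882458],
       [ 0.12917057, -0.01791948, -0.99146047]]), 't': array([ -23.37834751,  532.24686986, 1360.15514302])}
scene {'mtx': array([[505.56066309,   0.        , 328.40476943],
       [  0.        , 505.56066309, 207.87224687],
       [  0.        ,   0.        ,   1.        ]]), 'R': array([[ 0.04250813,  0.99903866, -0.01071514],
       [ 0.7511587 , -0.03902879, -0.65896689],
       [-0.65875159,  0.01996268, -0.75209563]]), 't': array([ -18.72393058, -337.70990869, 1831.70864728])}
{'mtx': array([[275.44795091,   0.        , 323.94772453],
       [  0.        , 275.44795091, 197.99617441],
       [  0.        ,   0.        ,   1.        ]]), 'hand_eye': array([[-3.92718712e-04, -9.52105733e-01, -3.05768734e-01,
         7.84874924e+01],
       [ 9.99999775e-01, -5.40474341e-04,  3.98569513e-04,
         8.89699293e-01],
       [-5.44740473e-04, -3.05768509e-01,  9.52105731e-01,
        -1.43606908e+02],
       [ 0.00000000e+00,  0.00000000e+00,  0.00000000e+00,
         1.00000000e+00]])}
```

View pics/top0.png

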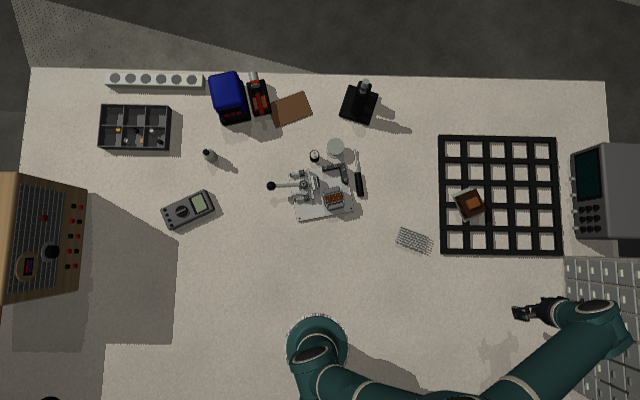

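View pics/scene0.png

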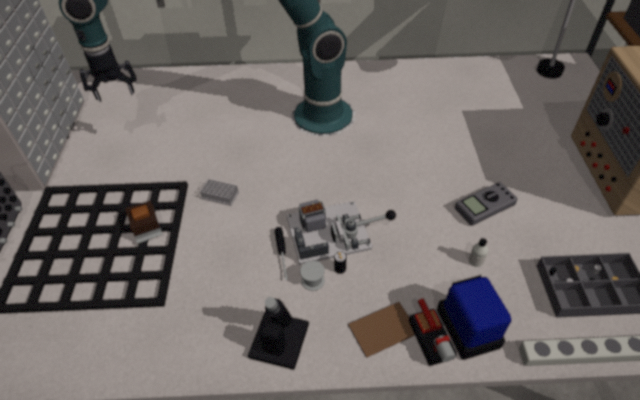

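Fixture is near (325,195) in the top view, with its mouth towards the robot, the lever knob at (271,186) and the transformer at (334,198). I'll rough-localise it and then look from the wrist camera.

```bash
cat > h.py <<'E'
import numpy as np,cv2
from scipy.spatial.transform import Rotation as Rn
def ray(m,uv,T=None):
    d=np.linalg.inv(m['mtx'])@[uv[0],uv[1],1.]
    if T is None: return m['R'].T@(-m['t']), m['R'].T@d
    return T[:3,3],T[:3,:3]@d
def onz(m,uv,z,T=None):
    o,d=ray(m,uv,T); return o+d*(z-o[2])/d[2]
def wristT(s,m):
    q=s['eef_rot'];T=np.eye(4);T[:3,:3]=Rn.from_quat([q[1],q[2],q[3],q[0]]).as_matrix();T[:3,3]=s['eef_pos']
    return T@m['hand_eye']
def cloud(m,d,T=None):
    v,u=np.mgrid[:400,:640];P=np.stack([u,v,np.ones_like(u)],-1)@np.linalg.inv(m['mtx']).T*d[...,None]
    return (P-m['t'])@m['R'] if T is None else P@T[:3,:3].T+T[:3,3]
E
python3 - <<'E'
from plant import *
from h import *
m=camera_model('top');d=np.load('top0.npy')
print('knob',onz(m,(271,186),80),'transf',onz(m,(334,196),85),'plate L',onz(m,(299,221),15),'plate R',onz(m,(354,215),15))
P=cloud(m,d);
for uv in [(271,186),(334,200),(325,214)]: print(P[uv[1],uv[0]])
s=observe();print(Rn.from_quat(np.roll(s['eef_rot'],-1)).as_matrix().round(3))
p=cv2.imread('pics/top0.png')[140:230,255:375];cv2.imwrite('pics/top0c.png',cv2.resize(p,None,fx=6,fy=6,interpolation=cv2.INTER_CUBIC))
E
```

```text
knob [551.84327918 169.70658146  80.        ] transf [520.51823898 -48.9795911   85.        ] plate L [436.28821183  72.61524572  15.        ] plate R [ 461.54064615 -125.40142266   15.        ]
[548.93704206 167.3976779   99.49215519]
[506.91606988 -49.28099334  82.44663207]
[463.45723517 -20.5723088   12.14179866]
[[ 0.957  0.29  -0.001]
 [ 0.29  -0.957  0.001]
 [-0.    -0.002 -1.   ]]
```

View pics/top0c.png

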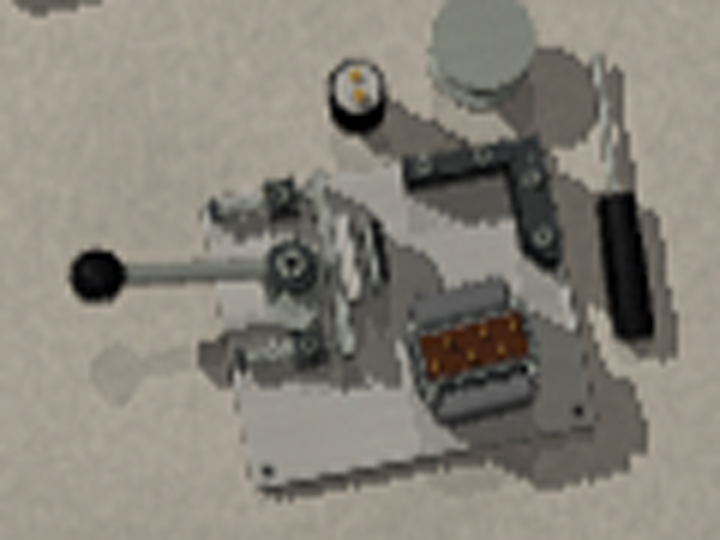

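>>> {"fn": "jog_arm", "kwargs": {
  "series": [
    [1, -1, 0.1, 0.1, 1],
    [2.2, -2, 0.2, 0.2, 1],
    [3.6, -3.2, 0.3, 0.3, 1],
    [5, -4.5, 0.4, 0.5, 1],
    [6.4, -5.8, 0.5, 0.6, 1],
    [7.8, -7.1, 0.6, 0.7, 1],
    [9.2, -8.4, 0.7, 0.8, 1],
    [10.6, -9.7, 0.8, 1, 1],
    [12, -11, 0.9, 1.1, 1],
    [13.4, -12.2, 1, 1.2, 1],
    [14.8, -13.5, 1, 1.4, 1],
    [16, -14.6, 1, 1.6, 1],
    [17, -15.5, 1, 1.6, 1],
    [17.6, -16, 1, 1.6, 1],
    [17.8, -16.2, 1, 1.6, 1],
    [17.8, -16.2, 1, 1.6, 1],
    [17.8, -16.2, 1, 1.6, 1]
  ]
}}

```text
t: 2.22
eef_pos: [558.1, -3.3, 201.1]
eef_rot: [0.0, 0.998, 0.063, -0.0]
wrist_force: [-0.2, 1.0, 0.3]
grip_width: 85.0
```

```bash
python3 - <<'E'
from plant import *
from h import *
import json
s=observe();p,d=camera('wrist');print(s['t'],s['eef_pos'],s['eef_rot'],s['wrist_force'])
cv2.imwrite('pics/w1.png',p[:,:,::-1]);np.save('w1.npy',d)
json.dump({k:np.array(v).tolist() for k,v in s.items()},open('s1.json','w'))
E
```

```text
2.225 [558.0532334   -3.26567389 201.11587898] [ 3.69895978e-04  9.98036643e-01  6.26305834e-02 -3.64993047e-04] [-0.20745592  1.03444402  0.27872009]
```

View pics/w1.png

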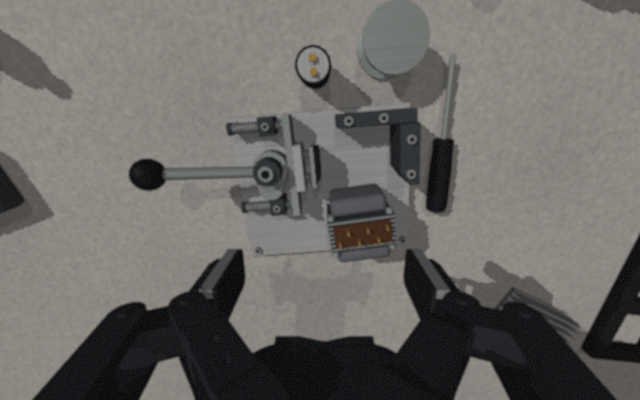

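The wrist view shows the fixture aligned with the tool: pivot near (266,174), knob (147,174), end-stop bar (336–417,115), transformer tag board around (362,234). I'll zoom in for precise points.

```bash
python3 - <<'E'
import cv2
p=cv2.imread('pics/w1.png')[95:270,225:425];cv2.imwrite('pics/w1c.png',cv2.resize(p,(800,700)[:2],interpolation=cv2.INTER_CUBIC)[:,:])
E
python3 - <<'E'
import cv2
p=cv2.imread('pics/w1c.png');cv2.imwrite('pics/w1d.png',p[20:620+0])
E
```

```text
(no output)
```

View pics/w1d.png

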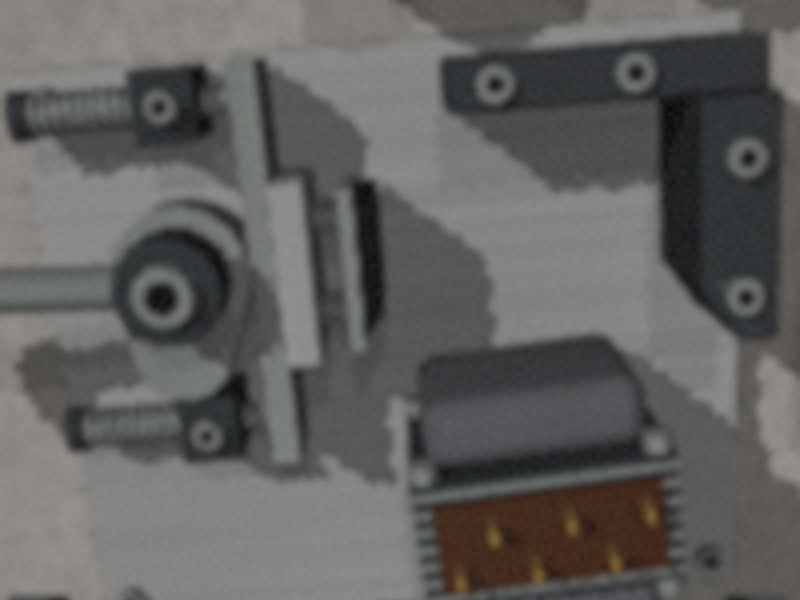

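```bash
python3 - <<'E'
from plant import *
from h import *
import json
s=json.load(open('s1.json'));m=camera_model('wrist');T=wristT(s,m)
def c(x,y,z): return onz(m,(225+x/4,100+y/4),z,T)[:2]
pts={'plateTL':c(12,70,15),'plateTR':c(740,14,15),'barL':c(448,110,55),'barR':c(660,97,55),'jaw1':c(700,97,65),'jaw2':c(699,265,65),'pivot':c(160,297,73),'knob':onz(m,(147,174),80,T)[:2],'knobtop':onz(m,(147,174),90,T)[:2],'padTop':c(347,185,51),'screwR':onz(m,(402,238),15,T)[:2],'screwL':onz(m,(260,250),15,T)[:2]}
for k,v in pts.items(): print(k,v.round(1))
for a,b in [('plateTL','plateTR'),('barL','barR'),('jaw2','jaw1')]:
    e=pts[b]-pts[a];print(a,np.arctan2(e[1],e[0]))
p=cv2.imread('pics/w1.png').astype(int)
b,g,r=p[...,0],p[...,1],p[...,2]
M=((r-b>30)).astype(np.uint8);M[:200]=0;M[265:]=0;M[:,:320]=0;M[:,410:]=0
M=cv2.morphologyEx(M,cv2.MORPH_CLOSE,np.ones((5,5)))
ys,xs=np.nonzero(M);print(len(ys),xs.min(),xs.max(),ys.min(),ys.max())
Q=np.array([onz(m,(x,y),90,T)[:2] for x,y in zip(xs,ys)],np.float32)
print(cv2.minAreaRect(Q),Q.mean(0))
d=np.load('w1.npy');C=cloud(m,d,T)
for uv in [(147,174),(265,174),(360,232),(300,235),(360,122),(406,150)]: print(uv,C[uv[1],uv[0]].round(1))
E
```

```text
plateTL [613.7 113.7]
plateTR [654.7 -90.5]
barL [620.5  -9.9]
barR [630.4 -63. ]
jaw1 [631.8 -70.4]
jaw2 [590.7 -78.8]
pivot [567.1  56.7]
knob [554.8 170.2]
knobtop [557.8 164. ]
padTop [597.9  13.6]
screwR [ 488.8 -116.9]
screwL [447.9  68. ]
plateTL -1.372695588043916
barL -1.3864245041758367
jaw2 0.2032646993052405
1158 334 390 220 247
((521.779541015625, -48.06047058105469), (24.072826385498047, 55.927635192871094), 15.38919448852539) [522.2393  -48.01338]
(147, 174) [559.  161.6  93.8]
(265, 174) [566.7  57.2  70.5]
(360, 232) [520.4 -46.9  82.6]
(300, 235) [476.9  17.   16. ]
(360, 122) [628.8 -32.3  55.6]
(406, 150) [607.9 -81.5  65.4]
```

>>> {"fn": "jog_arm", "kwargs": {
  "series": [
    [-1, 0.4, 0, -0.2, 0],
    [-2.4, 1, 0.2, -0.5, -0.4],
    [-3.6, 1.4, 0.8, -0.7, -0.43],
    [-3.95, 1.57, 2, -0.7, -0.43],
    [-3.95, 1.57, 3.6, -0.7, -0.43],
    [-3.95, 1.57, 5, -0.7, -0.43],
    [-3.95, 1.57, 5.5, -0.7, -0.43],
    [-3.95, 1.57, 5.5, -0.7, -0.43]
  ]
}}

```text
t: 3.28
eef_pos: [446.8, -63.8, 36.1]
eef_rot: [-0.0, 0.995, 0.1, -0.001]
wrist_force: [0.6, -0.4, -0.2]
grip_width: 24.8
```

```bash
python3 - <<'E'
from plant import *
from h import *
import json
s=observe();p,d=camera('wrist');print(s['t'],s['eef_pos'],s['eef_rot'],s['wrist_force'])
cv2.imwrite('pics/w2.png',p[:,:,::-1]);np.save('w2.npy',d)
json.dump({k:np.array(v).tolist() for k,v in s.items()},open('s2.json','w'))
E
```

```text
3.275 [446.75667237 -63.83489779  36.09184398] [-5.88208159e-05  9.95003664e-01  9.98365352e-02 -6.09906994e-04] [ 0.58504463 -0.41764239 -0.23011418]
```

View pics/w2.png

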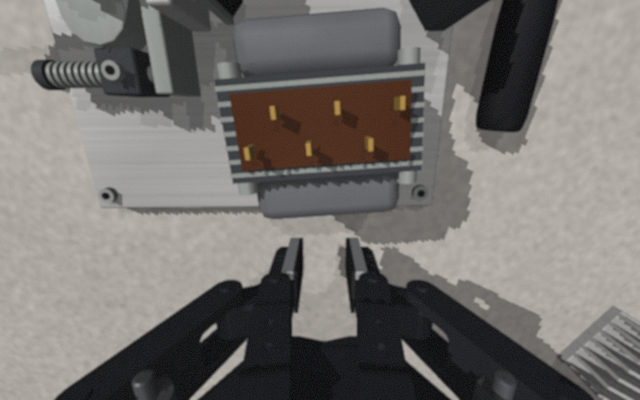

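The fingers stand square behind the transformer (its cover spans columns 258–397), so I'll push now.

>>> {"fn": "jog_arm", "kwargs": {
  "series": [
    [0.3, 0.05, 0, 0, -0.43],
    [0.6, 0.1, 0, 0, -0.43],
    [0.75, 0.1, 0, 0, -0.43],
    [0.9, 0.1, 0, 0, -0.43],
    [1.05, 0.1, 0, 0, -0.43],
    [1.2, 0.1, 0, 0, -0.43],
    [1.35, 0.1, 0, 0, -0.43],
    [1.5, 0.1, 0, 0, -0.43],
    [1.65, 0.1, 0, 0, -0.43],
    [1.8, 0.1, 0, 0, -0.43],
    [1.95, 0.1, 0, 0, -0.43],
    [2.1, 0.1, 0, 0, -0.43],
    [2.25, 0.1, 0, 0, -0.43],
    [2.4, 0.1, 0, 0, -0.43],
    [2.5, 0.1, 0, 0, -0.43],
    [2.5, 0.1, 0, 0, -0.43]
  ]
}}

```text
t: 5.32
eef_pos: [519.3, -51.9, 36.0]
eef_rot: [0.0, 0.995, 0.1, -0.002]
wrist_force: [-4.7, 0.0, 2.3]
grip_width: 24.2
```

```bash
python3 - <<'E'
from plant import *
from h import *
s=observe();p,d=camera('wrist');print(s['t'],s['eef_pos'],s['wrist_force'],s['moment'])
cv2.imwrite('pics/w3.png',p[:,:,::-1]);np.save('w3.npy',d)
E
```

```text
5.325 [519.28840244 -51.93695347  35.95373222] [-4.71590426  0.01862253  2.30124063] [-0.19994561  0.88334061 -0.02242052]
```

View pics/w3.png

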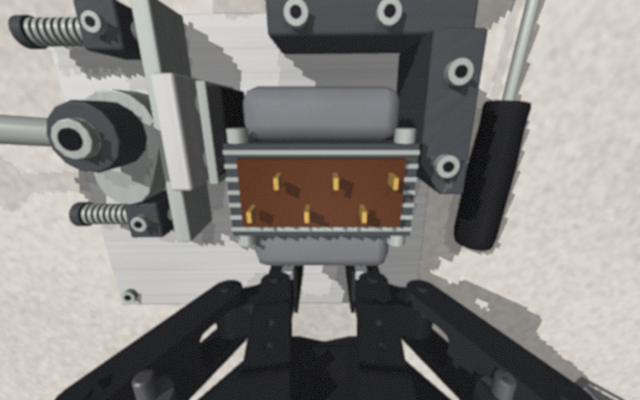

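The transformer is now square to the tool and entering the jaws, with the end-stop face at row ~50 and the cover's front edge at row ~88. I'll continue to the stop.

>>> {"fn": "jog_arm", "kwargs": {
  "series": [
    [0.12, 0, 0, 0, -0.43],
    [0.24, 0, 0, 0, -0.43],
    [0.36, 0, 0, 0, -0.43],
    [0.46, 0, 0, 0, -0.43],
    [0.54, 0, 0, 0, -0.43],
    [0.58, 0, 0, 0, -0.43]
  ]
}}

```text
t: 6.12
eef_pos: [536.0, -48.6, 36.0]
eef_rot: [0.0, 0.995, 0.1, -0.002]
wrist_force: [-6.2, -0.8, 4.6]
grip_width: 24.5
```

>>> {"fn": "jog_arm", "kwargs": {
  "series": [
    [0.05, 0, 0, 0, -0.43],
    [0.1, 0, 0, 0, -0.43],
    [0.1, 0, 0, 0, -0.43]
  ]
}}

```text
t: 6.5
eef_pos: [538.1, -48.2, 35.9]
eef_rot: [0.0, 0.995, 0.1, -0.003]
wrist_force: [-8.1, -0.8, 6.8]
grip_width: 24.0
```

>>> {"fn": "jog_arm", "kwargs": {
  "series": [
    [0.05, 0, 0, 0, -0.43],
    [0.08, 0, 0, 0, -0.43],
    [0.08, 0, 0, 0, -0.43]
  ]
}}

```text
t: 6.88
eef_pos: [538.0, -48.2, 35.6]
eef_rot: [0.0, 0.995, 0.1, -0.006]
wrist_force: [-13.8, -2.6, 10.7]
grip_width: 24.6
```

>>> {"fn": "jog_arm", "kwargs": {
  "series": [
    [0, 0, 0, 0, -0.43],
    [-0.1, 0, 0, 0, -0.43],
    [-0.4, 0, 0, 0, -0.43],
    [-0.4, 0, 0, 0, -0.43]
  ]
}}

```text
t: 7.38
eef_pos: [531.7, -49.4, 36.5]
eef_rot: [0.0, 0.995, 0.1, 0.0]
wrist_force: [-0.7, -0.1, -0.9]
grip_width: 24.5
```

```bash
python3 - <<'E'
from plant import *
from h import *
s=observe();p,d=camera('wrist');print(s['t'],s['eef_pos'],s['eef_rot'],s['wrist_force'])
cv2.imwrite('pics/w4.png',p[:,:,::-1])
m=camera_model('wrist');T=wristT(s,m)
q=p.astype(int);M=((q[...,0]-q[...,2]>35)).astype(np.uint8);M[:60]=0;M[300:]=0;M[:,:200]=0;M[:,440:]=0
M=cv2.morphologyEx(M,cv2.MORPH_CLOSE,np.ones((9,9)))
n,l,st,c=cv2.connectedComponentsWithStats(M);i=1+st[1:,4].argmax();print(st[i])
ys,xs=np.nonzero(l==i)
Q=np.array([onz(m,(x,y),90,T)[:2] for x,y in zip(xs,ys)],np.float32);r=cv2.minAreaRect(Q);print(r)
a=.2;R=np.array([[np.cos(a),np.sin(a)],[-np.sin(a),np.cos(a)]]);print(R@(np.array(r[0])-[579.5,-41]))
E
```

```text
7.375 [531.69413245 -49.44870056  36.45581509] [1.42238861e-05 9.94983976e-01 1.00033917e-01 3.19118032e-04] [-0.65458394 -0.12633823 -0.86745558]
[  236   140   171    69 11350]
((588.1110229492188, -37.921470642089844), (23.253862380981445, 55.157833099365234), 11.456099510192871)
[9.05098516 1.30641757]
```

View pics/w4.png

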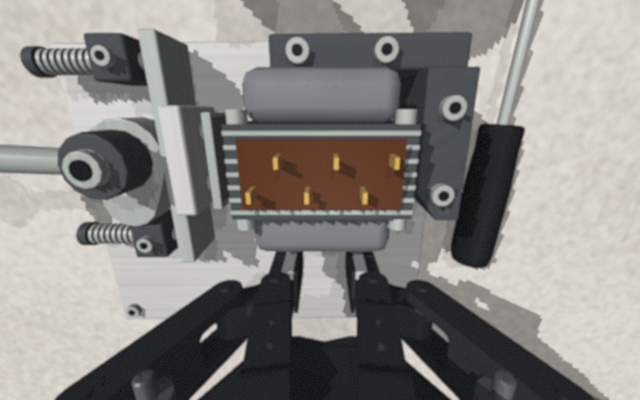

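Transformer is home: about 9 mm along x and 1.3 mm along y in my fixture estimate, square to it, cover touching the bar. Next is the lever: straddle it from above with the tool's x pointing at the pivot.

>>> {"fn": "jog_arm", "kwargs": {
  "series": [
    [-0.2, 0, -0.6, 0, -0.43],
    [-0.2, 0, -2, 0, -0.43],
    [-0.1, 0, -3.5, 1, -0.43],
    [0.2, -0.8, -4.1, 2.5, -0.43],
    [0.5, -1.7, -4.1, 4.2, -0.43],
    [0.9, -2.6, -4.1, 5.9, -0.43],
    [1.3, -3.5, -4.1, 7.6, -0.43],
    [1.6, -4.3, -4.1, 9.3, -0.43],
    [1.8, -5, -4.1, 11, -0.43],
    [2, -5.5, -4.1, 12.7, -0.43],
    [2.09, -5.76, -4.1, 14.4, -0.43],
    [2.09, -5.76, -4.1, 15.6, -0.43],
    [2.09, -5.76, -4.1, 15.9, -0.43],
    [2.09, -5.76, -4.1, 15.9, -0.43],
    [2.09, -5.76, -4.1, 15.9, -0.43]
  ]
}}

```text
t: 9.3
eef_pos: [558.6, 132.9, 159.5]
eef_rot: [-0.0, 0.744, -0.668, -0.001]
wrist_force: [0.2, 0.0, -0.4]
grip_width: 24.6
```

```bash
python3 - <<'E'
from plant import *
from h import *
import json
s=observe();p,d=camera('wrist');print(s['t'],s['eef_pos'],s['eef_rot'],s['wrist_force'],np.round(s['qpos'],2))
cv2.imwrite('pics/w5.png',p[:,:,::-1]);np.save('w5.npy',d)
json.dump({k:np.array(v).tolist() for k,v in s.items()},open('s5.json','w'))
E
```

```text
9.3 [558.55485281 132.91438905 159.52386232] [-4.08517648e-04  7.44269515e-01 -6.67879010e-01 -5.91975896e-04] [ 0.1793368   0.01291217 -0.36833826] [-0.89  0.52  0.78  1.89 -0.46  0.92 -2.91]
```

View pics/w5.png

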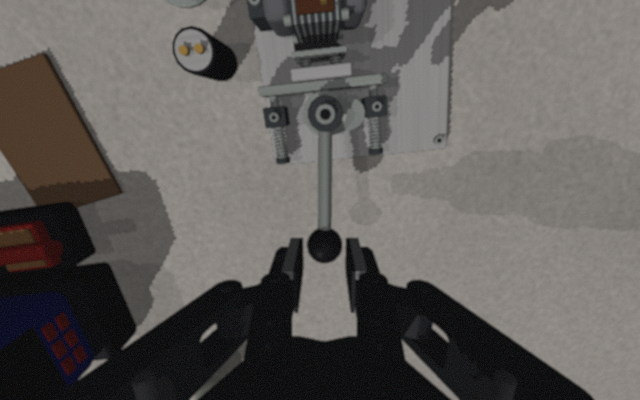

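The lever runs straight up column 324, between the fingers: pivot (325,114), knob (323,245). Quick check of the radii before descending.

```bash
python3 - <<'E'
from plant import *
from h import *
import json
s=json.load(open('s5.json'));m=camera_model('wrist');T=wristT(s,m)
a=onz(m,(325,114),73,T)[:2];k=onz(m,(323,245),83,T)[:2];t=np.array(s['eef_pos'][:2])
print(a,k,np.hypot(*(k-a)),np.arctan2(*(k-a)[::-1])-.2-np.pi+1.9,'tcp-pivot',t-a,np.hypot(*(t-a)))
E
```

```text
[566.21686074  57.51548684] [555.94285027 168.18972275] 111.15008675085157 0.22176947745316555 tcp-pivot [-7.66200793 75.39890221] 75.78720749159524
```

>>> {"fn": "jog_arm", "kwargs": {
  "series": [
    [0, 0, 0.8, -0.5, -0.43],
    [0, 0, 2, -0.8, -0.43],
    [0, 0, 3, -0.8, -0.43],
    [0, 0, 3.65, -0.8, -0.43],
    [0, 0, 3.65, -0.8, -0.45]
  ]
}}

```text
t: 9.98
eef_pos: [558.1, 131.7, 48.8]
eef_rot: [0.001, 0.771, -0.637, -0.001]
wrist_force: [0.4, -0.0, 0.0]
grip_width: 23.5
```

```bash
python3 - <<'E'
from plant import *
from h import *
s=observe();print(s['t'],s['eef_pos'],s['wrist_force'],np.round(s['qpos'],2),s['grip_width'])
M=Rn.from_quat(np.roll(s['eef_rot'],-1)).as_matrix();x=M[:2,0];y=M[:2,1];psi=np.arctan2(x[1],x[0]);print(psi)
pv=np.array([566.5,57.2]);p0=s['eef_pos'][:2]
for q in np.arange(.25,2.01,.1):
    th=q+np.pi-1.9+.2;P=pv+76*np.array([np.cos(th),np.sin(th)]);D=P-p0
    print(round(q,2),(x@D/30).round(2),(y@D/30).round(2),round(-np.degrees(th-np.pi-psi)/6,2))
E
```

```text
9.975 [558.1298495  131.66366925  48.83683889] [ 0.38747265 -0.01383514  0.01599017] [-0.77  0.67  0.64  1.94 -0.59  0.73 -2.73] 23.545139590089363
-1.3817826606040973
0.25 -0.04 0.02 0.65
0.35 -0.04 0.27 -0.3
0.45 -0.02 0.53 -1.26
0.55 0.02 0.77 -2.21
0.65 0.1 1.02 -3.17
0.75 0.19 1.25 -4.12
0.85 0.31 1.48 -5.08
0.95 0.45 1.69 -6.03
1.05 0.61 1.89 -6.99
1.15 0.78 2.06 -7.94
1.25 0.98 2.23 -8.9
1.35 1.19 2.37 -9.85
1.45 1.41 2.49 -10.81
1.55 1.65 2.58 -11.76
1.65 1.89 2.65 -12.72
1.75 2.14 2.7 -13.67
1.85 2.39 2.72 -14.63
1.95 2.64 2.72 -15.58
```

>>> {"fn": "jog_arm", "kwargs": {
  "series": [
    [-0.04, 0.27, 0, -0.3, -0.45],
    [-0.02, 0.53, 0, -1.26, -0.45],
    [0.02, 0.77, 0, -2.2, -0.45],
    [0.1, 1.02, 0, -3.2, -0.45],
    [0.19, 1.25, 0, -4.1, -0.45],
    [0.31, 1.48, 0, -5.1, -0.45],
    [0.45, 1.69, 0, -6, -0.45],
    [0.61, 1.89, 0, -7, -0.45],
    [0.78, 2.06, 0, -7.9, -0.45],
    [0.98, 2.23, 0, -8.9, -0.45],
    [0.98, 2.23, 0, -8.9, -0.45]
  ]
}}

```text
t: 11.35
eef_pos: [498.8, 91.4, 51.0]
eef_rot: [-0.001, 0.975, -0.222, 0.001]
wrist_force: [0.4, 1.3, 1.3]
grip_width: 23.4
```

```bash
cat > arc.py <<'E'
from plant import *
from h import *
import sys
s=observe();print(s['t'],s['eef_pos'],s['wrist_force'],np.round(s['qpos'],2),s['grip_width'])
M=Rn.from_quat(np.roll(s['eef_rot'],-1)).as_matrix();x=M[:2,0];y=M[:2,1];psi=np.arctan2(x[1],x[0])
pv=np.array([566.5,57.2]);p0=s['eef_pos'][:2];D=p0-pv
print('tool q',np.arctan2(-D[1],-D[0])+1.9-.2,np.hypot(*D),'yaw q',psi+1.7)
for q in np.arange(float(sys.argv[1]),2.11,.1):
    th=q+np.pi-1.9+.2;P=pv+76*np.array([np.cos(th),np.sin(th)]);D=P-p0
    print(round(q,2),(x@D/30).round(2),(y@D/30).round(2),round(-np.degrees(th-np.pi-psi)/6,2))
E
python3 arc.py 1.25
python3 - <<'E'
from plant import *
from h import *
p,d=camera('wrist');cv2.imwrite('pics/w6.png',p[:,:,::-1])
E
```

```text
11.35 [498.80914987  91.36966859  51.01879798] [0.44671263 1.31302719 1.26147821] [-0.57  0.53  0.4   2.09 -0.37  0.59 -1.93] 23.419814262089414
tool q 1.2325276865108588 75.82623189510899 yaw q 1.2515706395986985
1.25 -0.01 0.04 0.01
1.35 0.01 0.3 -0.94
1.45 0.04 0.55 -1.89
1.55 0.11 0.79 -2.85
1.65 0.19 1.03 -3.8
1.75 0.3 1.26 -4.76
1.85 0.43 1.48 -5.71
1.95 0.59 1.68 -6.67
2.05 0.76 1.86 -7.62
```

View pics/w6.png

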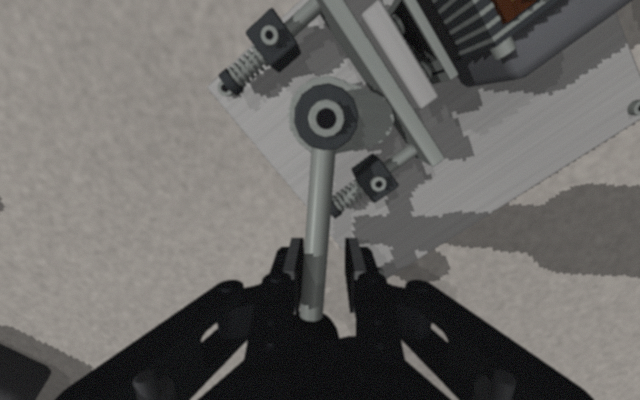

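The lever is following, resting on the left finger at column ~310, and lags the tool by about 0.07 rad. I'll keep sweeping.

>>> {"fn": "jog_arm", "kwargs": {
  "series": [
    [0.0, 0.17, 0, -0.5, -0.45],
    [0.01, 0.3, 0, -0.94, -0.45],
    [0.03, 0.43, 0, -1.4, -0.45],
    [0.04, 0.55, 0, -1.9, -0.45],
    [0.08, 0.67, 0, -2.4, -0.45],
    [0.11, 0.79, 0, -2.85, -0.45],
    [0.15, 0.91, 0, -3.3, -0.45],
    [0.19, 1.03, 0, -3.8, -0.45],
    [0.25, 1.15, 0, -4.3, -0.45],
    [0.3, 1.26, 0, -4.76, -0.45],
    [0.37, 1.37, 0, -5.2, -0.45],
    [0.43, 1.48, 0, -5.7, -0.45],
    [0.43, 1.48, 0, -5.7, -0.45]
  ]
}}

```text
t: 13.02
eef_pos: [491.9, 46.1, 50.6]
eef_rot: [-0.0, 0.997, 0.074, 0.001]
wrist_force: [0.5, 3.6, 1.0]
grip_width: 23.4
```

```bash
python3 arc.py 1.85
python3 - <<'E'
from plant import *
from h import *
p,d=camera('wrist');cv2.imwrite('pics/w7.png',p[:,:,::-1])
E
```

```text
13.025 [491.89992124  46.14069858  50.62012358] [0.54402744 3.57562799 1.03362893] [-0.36  0.49  0.25  2.11 -0.22  0.56 -1.38] 23.441780219204702
tool q 1.8471759162751125 75.415382379438 yaw q 1.847755825719146
1.85 -0.02 0.01 -0.02
1.95 -0.01 0.26 -0.98
2.05 0.03 0.51 -1.93
```

View pics/w7.png

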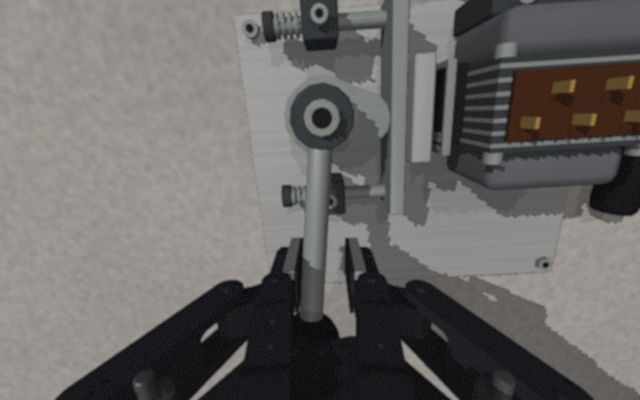

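The cam nose is nearly on the jaw, about 1.78 rad. I'll make the last 0.12 rad, back off to free the finger, then lift.

>>> {"fn": "jog_arm", "kwargs": {
  "series": [
    [-0.02, 0.1, 0, -0.4, -0.45],
    [-0.02, 0.2, 0, -0.8, -0.45],
    [0, 0.31, 0, -1.15, -0.45],
    [0, 0.31, 0, -1.15, -0.45]
  ]
}}

```text
t: 13.58
eef_pos: [493.1, 36.5, 50.2]
eef_rot: [-0.0, 0.991, 0.134, 0.001]
wrist_force: [1.3, 3.2, 0.1]
grip_width: 23.6
```

```bash
python3 arc.py 2.05
```

```text
13.575 [493.10656778  36.45252071  50.19300827] [1.25016721 3.21937326 0.147826  ] [-0.32  0.49  0.21  2.11 -0.19  0.55 -1.27] 23.571983293837132
tool q 1.975500004479789 76.26961249624287 yaw q 1.967896668173033
2.05 0.02 0.19 -0.78
```

>>> {"fn": "jog_arm", "kwargs": {
  "series": [
    [0, -0.1, 0, 0, -0.45],
    [0, -0.19, 0, 0, -0.45],
    [0, -0.19, -0.5, 0, -0.45],
    [0, -0.19, -1.6, 0, -0.45],
    [0, -0.19, -3, 0, -0.45],
    [0, -0.19, -4.4, 0, -0.45],
    [1, -0.19, -5, 0, -0.45],
    [2, 0.8, -5, 0, -0.45],
    [2, 1.2, -5, 0, -0.45],
    [2, 1.2, -5, 0, -0.45]
  ]
}}

```text
t: 14.82
eef_pos: [558.9, 15.9, 199.8]
eef_rot: [0.0, 0.991, 0.133, -0.001]
wrist_force: [-0.6, -0.2, -0.3]
grip_width: 23.6
```

```bash
python3 - <<'E'
from plant import *
from h import *
s=observe();p,d=camera('wrist');print(s['t'],s['eef_pos'],s['wrist_force'])
c=p[60:340,130:530,::-1];cv2.imwrite('pics/w8.png',cv2.resize(c,(800,560),interpolation=cv2.INTER_CUBIC))
m=camera_model('wrist');T=wristT(s,m)
q=p.astype(int);M=((q[...,0]-q[...,2]>35)).astype(np.uint8);M[:,:250]=0;M[:,500:]=0;M[300:]=0
M=cv2.morphologyEx(M,cv2.MORPH_CLOSE,np.ones((7,7)))
n,l,st,_=cv2.connectedComponentsWithStats(M);i=1+st[1:,4].argmax();print(st[i])
ys,xs=np.nonzero(l==i)
Q=np.array([onz(m,(x,y),90,T)[:2] for x,y in zip(xs,ys)],np.float32);r=cv2.minAreaRect(Q);print(r,np.radians(r[2])-.2)
a=.2;R=np.array([[np.cos(a),np.sin(a)],[-np.sin(a),np.cos(a)]]);print(R@(np.array(r[0])-[579.5,-41]))
E
```

```text
14.825 [558.89941826  15.93828116 199.7948717 ] [-0.60897353 -0.23423782 -0.29796401]
[ 360  168   61   26 1369]
((589.3123168945312, -41.81775665283203), (22.791635513305664, 56.31299591064453), 12.371302604675293) 0.01591996321213429
[ 9.45426067 -2.7508624 ]
```

View pics/w8.png

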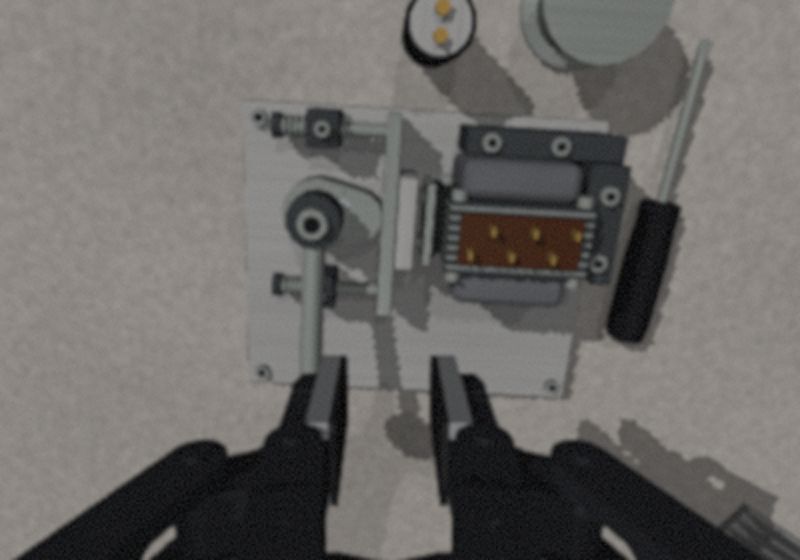

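```bash
python3 - <<'E'
from plant import *
from h import *
s=observe();m=camera_model('wrist');T=wristT(s,m)
f=lambda x,y,z:onz(m,(130+x/2,60+y/2),z,T)[:2]
a=f(312,225,73);b=f(310,355,70);d=b-a;print(a,b,np.hypot(*d),'q',(np.arctan2(d[1],d[0])%(2*np.pi))-.2-np.pi+1.9)
# fixture yaw from plate edges, y of core edge vs fixed jaw face (top z79 / z65)
e=f(248,380,15)-f(248,105,15);print('yaw L edge',np.arctan2(-e[1],-e[0]))
e=f(552,386,15)-f(264,373,15);print('yaw screws',np.arctan2(e[0],-e[1]))
R=np.array([[np.cos(.2),np.sin(.2)],[-np.sin(.2),np.cos(.2)]])
for n,p in [('bar',f(462,153,55)),('jaw',f(599,170,65)),('core R',f(594,240,79)),('core L',f(447,240,79))]: print(n,R@(p-[579.5,-41]))
E
```

```text
[566.5142023   57.53948066] [494.76939679  42.66149583] 73.2712191093618 q 1.9044754855411683
yaw L edge 0.18919564566692912
yaw screws 0.21653964551838034
bar [45.50171147 25.60935147]
jaw [ 42.63825591 -42.19942941]
core R [ 10.00203166 -40.62589099]
core L [ 5.14645277 31.75141763]
```

The cam reads 1.90 rad and the core's right side sits at y ≈ -40.6, on the fixed jaw. The arm is clear, so I'm handing in.

```bash
python3 -c "
from plant import *
print(job_done())"
```

```text
the job is handed in; nothing more can be done
None
```

The transformer is clamped in the fixture and the job is handed in. The clock read about 15 s; the interface reports no verdict.

- **Slide:** I pushed the transformer along the bed with two part-open fingers, which squared it up. It stopped against the end stop at about 14 N, with the cam still near its starting angle.
- **Clamp:** I straddled the lever and swung it round the pivot, then backed off and lifted clear.

**Last checks (wrist camera):**
- **Cam:** about 1.90 rad.
- **Transformer:** square to the fixture within about 0.02 rad. The side of its core measured y ≈ -40.6 mm, against the fixed jaw face at -40.
- **Arm:** wrist force was near zero with the tool at 200 mm height.
- **Bystanders:** the solder spool, capacitor and screwdriver looked undisturbed in the last picture. I did not check the others again, but the arm stayed clear of them.

**Disagreements and gaps:**
- **y position:** the tag-board estimate of the transformer's centre gave y = -2.8 mm, while the core's edges gave -4.4. Both are inside the allowed band of -9 to -1, so I put the difference down to calibration and mask bias.
- **x position:** the tag board gave x = 9.5 mm against a nominal 7. This suggests a bias of about 2 mm, since the transformer cannot pass the stop.
- **Pad force:** I had no direct reading, so the grip force is inferred only from the cam angle and the jaw position.

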